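Feed parts canisters into the bench channel

TASK

Pick up the aluminium parts canister that stands on the counter and set it upright on the floor of the tilting tray, beside the two canisters already there. Then lift the tray by its handle so that all three slide down along the guide rail into the sloping channel, one behind the other and fully home against the end stop, without the gripper touching the two that were in the tray. Finally lower the tray gently back onto its rest, let go, and leave the other things on the counter alone.

Things in the scene. Friction and masses are not known exactly. Their poses are not given: they have to be found in the camera images.
- canister_a: round lidded aluminium canister, 60 mm diameter, 34 mm high, with a turned knob (18 mm diameter, 16 mm tall) on the middle of its lid, 50 mm high in all, about 90 g. It starts upright in the tray, in the half nearer the mouth. Origin at the centre of its underside, z up. Not to be touched with the gripper.
- canister_b: the same kind of canister, starting upright in the tray at its handle end, on the side away from the guide rail (tray x 80 to 95 mm, y 190 to 215 mm). Origin at the centre of its underside. Not to be touched with the gripper.
- canister_c: the same kind of canister, starting upright on the counter, the one to pick up (by its knob, from above). Origin at the centre of its underside, z up.
- tray (a joint): tilt of the tray about the level hinge under its mouth, rad: 0 lying level on its rest, growing as the handle is lifted, at most 0.7. It falls back when released. Lifting the handle takes about 4 N. Canisters start to slide at about 0.08 to 0.15 rad; 0.35 to 0.5 empties the tray in a few seconds.
- tray_mouth (a point): middle of the open mouth of the tilting tray, at floor height on the hinge axis, 85 mm above the counter. Turns with the tray: x along the hinge, y from mouth to handle, z out of the floor. A shallow wooden tray with a white floor, y 0 to 250 mm; walls 22 mm high, 8 mm thick. The straight guide rail runs along x = -33 mm from mouth to back.
- tray_corner (a point): the free place for the third canister, on the tray floor at the handle end beside the guide rail: x 6, y 205, z 0 mm from tray_mouth, same axes. Opposite the guide rail the wall is at x 127 mm (from tray_mouth) for y 130 to 250 mm, then slants in to narrow the mouth to 66 mm (x -33 to 33).
- tray_handle (a point): the middle of the round steel handle bar, 12 mm thick and 90 mm long, parallel to the hinge, beyond the tray's back wall with 32 mm clear between; at x 47, y 296, z 30 mm from tray_mouth in the tray's axes. Its orientation is that of tray_mouth. The bar can be pinched from above and turns in the grip as the tray tilts.
- channel: fixed U-shaped aluminium channel, 66 mm wide inside, 215 mm long, walls 22 mm high, sloping down 15 degrees away from the tray's mouth to a closed end stop. Origin on the channel's floor, mid-width, at the inside face of the end stop; x across, y up along the channel towards the tray, z out of its floor. Three canisters standing home have their centres at about y 30, 90 and 150 mm.
- clock: small brass table clock, 67 mm high, on the counter; a bystander. Origin at the centre of its underside.
- loupe: black watchmaker's loupe, 48 mm across, 42 mm high, on the counter; a bystander. Origin at the centre of its underside.
- screwdriver: screwdriver with a wooden handle, 150 mm long, lying on the counter; a bystander. Its origin is on its underside.

How it is judged:
By the outcome, as a careful person would: the job done as asked, in the order asked, and still so for the second after the job is handed in, with the robot touching nothing.
It also fails if it takes over 58 s, if anything falls off the work surface, if the arm or the gripper's body presses on something with over 40 N, if the wrist force passes 120 N, or if a joint passes its speed limit or range.

ROBOT

A 6-joint arm with a two-finger parallel gripper is mounted at the origin on the work surface. World frame = base frame: x ahead of the robot, y to its left, z up, the work surface at z = 0. Lengths are in mm, angles in rad, forces in N, time in s.
With the tool pointing down it reaches from about 300 to 775 mm from the base axis. Payload 14.6 kg.
Tool frame: the origin (TCP) lies at the very end of the fingers, on their centre line; the grasp point (between the pads) lies env.hold_point_z behind it (env.hold_point_z is the distance from the TCP to the grasp point, in mm); z points along the fingers, y is the direction in which the jaws open and shut (so a half turn about z gives the same grasp; the last joint's range is limited). The gripper opens to 85 mm and grips with 20 to 120 N. Pads are 22 mm wide; open, the fingers measure 114 mm over their backs; the gripper's body (76 mm by 85 mm) begins 54 mm behind the grasp point. The pads swing forward as they close: fully open they stand 13 mm farther back than shut.
Start: joints at [1.159, 0.3, 1.521, -0, 1.321, -0.067], TCP at [185.902, 517.62, 231.281] pointing down, gripper open.
Joint ranges: [-3.03, 3.03], [-0.79, 2.21], [0.23, 2.52], [-1.04, 4.18], [0, 3.07], [-2.55, 2.55]. Speed limits (rad/s): [2.22, 2.22, 2.57, 3.14, 3.14, 3.14].

INTERFACE

Orientations are given as a unit quaternion [w, x, y, z].
In Python, from plant import env gives the robot as it stands.
- The arm moves only by the shell command python3 -m creep 'ROWS' [FORCE]. ROWS is JSON, a list of rows, each an object with "hand": the gripper command: -1 is fully open, 1 is shut, values between are in proportion; "delta_pos": the shift along the tool's x, y, z in units of 25 mm (1.0 is 25 mm), a list of three; "yaw": the turn about the tool's z in units of 6 degrees (1.0 is 6 degrees). In form: [{"hand": hand, "delta_pos": [tx, ty, tz], "yaw": yaw}, ...]. A call has exactly 5 rows; each row shifts and turns the commanded pose from where the row before left it, along the tool's axes as they then stand; what a row does not reach is not made up. A row lasts 1/12 s, in which the tool goes at most 41.7 mm and 7.16 degrees, less where a joint would pass 70% of its speed; a pose out of reach is approached as far as the arm can. A call is refused whole if a number of a shift passes 1 or a number of a turn 1, either way. A call with a gripper value outside its range is refused whole. The fingers move at their own pace and stop on an object; FORCE is the grip in N (left out, the last holds). Time passes only in rows, so rows that do not move let the fingers close, or fill a call up. It gives the time, the measured TCP pose, the force and the opening at its end, in the units of the state.
- env.sense(): the state, without advancing time (a new reading comes with each control period).
- env.capture(name): name is "side" or "top"; returns (picture, depth): 480x640x3 uint8, red, green, blue; 480x640 float32, mm along the optical axis (not along the pixel's ray), 0 where there is no reading.
- env.camera_info(name): a dict with "fx", "fy", "cx", "cy" (pixels), "world_to_cam" (4x4, takes a point from world to camera coordinates). Camera axes: x right, y down, z forward; pixel columns grow to the right and rows downward; lengths in mm; the calibration is good to about 2 mm. A picture is of the moment at which its call begins. camera_info takes no time and is no camera call.
- env.close_job(): hands the job in, once; it reports no verdict.
Trained networks look in the newest picture that a camera, given by its name, has taken for a name from the list of things; names that differ only in an ending like _2 or _b are one class to them, and where a whole thing is asked for, a point or a joint stands for the part that bears it (a point fixed in the world has none). Each returns a list of dicts, best first, with "confidence" (0 to 1); they miss things now and then, are a little off and sometimes report something else, mostly with a low value. They report only what shows in the picture. A call takes as long as a camera call.
- env.outline_of(thing, camera): "region" (480x640 bool, what is visible of it) and "bbox" ([left, top, width, height] in pixels, round what is visible of it).
The state is a dict: "time_s": time; "q": joint angles; "joint_vel": joint speeds; "effort": joint torques, N m; "position": TCP position; "tool_rot": TCP orientation; "force": force on the tool from outside, world axes, zero at the start; "ft_torque": the same for the moment, N m; "opening": finger opening in mm.
Only numpy, scipy, OpenCV 4.12 (cv2) and the standard library are available. Lean on these libraries where they do the work, as an engineer would, in place of code of your own. Each camera call takes 0.05 s, during which the arm holds its last target.

## Working session

There is one attempt and no reset: what is moved stays moved. The work goes in short steps, Python scripts to look and compute and a shell command to move; the robot and the scene stay as the last step left them, time stands still between calls to the robot, and variables do not carry over. Pictures are saved under pics/ and viewed, and the job is handed in when it is done.

```bash
ls; mkdir -p pics; cat > h.py <<'E'
import numpy as np, cv2
from plant import env
def shot(cam,fn=None):
    p,d=env.capture(cam)
    if fn: cv2.imwrite('pics/'+fn,p[:,:,::-1])
    return p,d
def pts(cam,d,mask=None):
    i=env.camera_info(cam); 
    m=(d>0) if mask is None else (mask&(d>0))
    v,u=np.nonzero(m); z=d[v,u]
    P=np.stack([(u-i['cx'])/i['fx']*z,(v-i['cy'])/i['fy']*z,z,np.ones_like(z)])
    return (np.linalg.inv(np.array(i['world_to_cam']))@P)[:3].T
def proj(cam,p):
    i=env.camera_info(cam); c=np.array(i['world_to_cam'])@np.append(p,1)
    return [i['fx']*c[0]/c[2]+i['cx'],i['fy']*c[1]/c[2]+i['cy']]
E
python3 - <<'E'
from h import *
for c in ['side','top']:
    shot(c,c+'1.png'); i=env.camera_info(c); print(i)
    
s=env.sense();print(s); print(env.hold_point_z)
E
```

```text
pics
{'fx': 535.1921925289091, 'fy': 535.1921925289091, 'cx': 309.2296862947576, 'cy': 239.90488790567994, 'world_to_cam': array([[ 9.50493236e-01, -3.10152970e-01, -1.91766563e-02,
        -5.63359813e+02],
       [-1.66636478e-01, -4.56639976e-01, -8.73906297e-01,
         1.71273446e+02],
       [ 2.62287806e-01,  8.33837555e-01, -4.85716007e-01,
         9.67528956e+02],
       [ 0.00000000e+00,  0.00000000e+00,  0.00000000e+00,
         1.00000000e+00]])}
{'fx': 502.2936105863036, 'fy': 502.2936105863036, 'cx': 318.68793219079106, 'cy': 239.7593748296528, 'world_to_cam': array([[-2.06500791e-02, -9.99643711e-01,  1.69122616e-02,
        -2.68661219e+01],
       [-9.81372044e-01,  1.70351465e-02, -1.91360170e-01,
         6.02631763e+02],
       [ 1.91003888e-01, -2.05488234e-02, -9.81374170e-01,
         9.44855171e+02],
       [ 0.00000000e+00,  0.00000000e+00,  0.00000000e+00,
         1.00000000e+00]])}
{'time_s': 0.1, 'q': array([ 1.15939728e+00,  3.00420735e-01,  1.52149797e+00, -8.43508179e-06,
        1.32070870e+00, -6.66148701e-02]), 'joint_vel': array([ 0.0009384 , -0.00196826, -0.00061169,  0.00026469,  0.00128792,
       -0.00039933]), 'effort': array([ 1.39006639e-03, -5.44381928e+01, -3.62369227e+01, -8.16073634e-05,
        2.99527703e-03,  1.36176988e-05]), 'position': array([185.82736174, 517.44052942, 230.78410406]), 'tool_rot': array([-1.18512515e-04,  1.71538415e-01,  9.85177296e-01, -5.03634631e-04]), 'force': array([-0.12564531, -0.6007105 ,  0.04066079]), 'ft_torque': array([-0.00315192,  0.02832553,  0.01166211]), 'opening': 85.14667680353438}
18.700000000000003
```

View pics/top1.png

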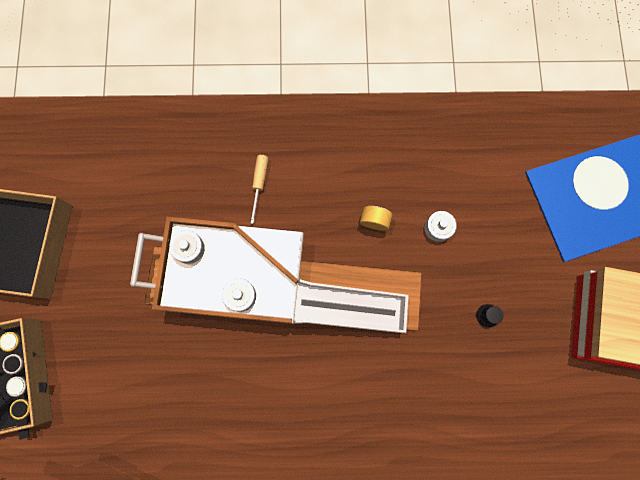

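View pics/side1.png

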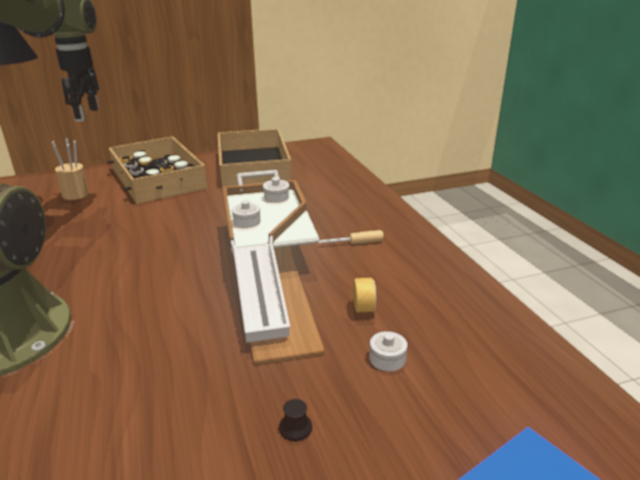

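The top picture shows canister_c at about (441,226), the two in the tray at (187,247) and (238,294), the handle at (136,260), and the free corner near (178,295). The channel runs right to about (406,312). The side view agrees.

```bash
python3 - <<'E'
from h import *
p,d=shot('top')
for t in ['canister_a','tray','channel','clock','loupe','screwdriver','tray_handle']:
    for r in env.outline_of(t,'top')[:4]:
        P=pts('top',d,r['region'])
        print(t,round(r['confidence'],2),r['bbox'],P.min(0).round(),P.max(0).round(),np.median(P,0).round(1))
        if t=='canister_a':
            zt=P[:,2].max()
            k=P[P[:,2]>np.percentile(P[:,2],99)-6]; l=P[(abs(P[:,2]-(np.percentile(P[:,2],99)-16))<4)]
            print('   knob',k.mean(0).round(1),len(k),'lid',((l.min(0)+l.max(0))/2).round(1),cv2.minEnclosingCircle(l[:,:2].astype(np.float32)))
# handle & tray
r=env.outline_of('tray','top')[0]; reg=r['region']
P=pts('top',d,reg)
np.save('trayP.npy',P)
rgb=p.astype(int)
white=reg&(rgb.min(2)>200)
W=pts('top',d,white); W=W[abs(W[:,2]-85)<8]
A=np.c_[W[:,:2],np.ones(len(W))]; print('floor',np.linalg.lstsq(A,W[:,2],rcond=None)[0],W[:,2].mean())
print('time',env.sense()['time_s'])
np.save('d.npy',d);np.save('p.npy',p)
E
```

```text
canister_a 0.71 [167.8, 231.0, 35.3, 32.5] [554. 183.  80.] [621. 252. 138.] [580.9 208.6 118.3]
   knob [584.5 212.6 133.9] 77 lid [584.1 212.6 119.2] ((584.1222534179688, 212.6170196533203), 30.044105529785156)
canister_a 0.62 [422.5, 209.3, 36.6, 32.5] [ 605. -322.   -3.] [ 675. -263.   53.] [ 631.6 -289.2   33.8]
   knob [ 634.8 -292.7   49.9] 55 lid [ 634.7 -293.    35.9] ((635.03466796875, -293.3240966796875), 29.926809310913086)
canister_a 0.58 [218.2, 277.4, 37.5, 37.2] [462.  84.  81.] [521. 142. 138.] [489.9 111.  118.5]
   knob [491.4 113.3 134.4] 76 lid [492.  112.9 119.6] ((491.82135009765625, 113.30936431884766), 29.8017520904541)
tray 0.95 [127.5, 218.2, 176.2, 104.8] [439.  -7.  -5.] [666. 353. 124.] [541.4 141.8  84.8]
channel 0.64 [292.7, 281.0, 116.3, 50.3] [ 419. -217.   12.] [517.  12. 108.] [467.7 -97.3  56.9]
clock 0.7 [360.5, 206.1, 30.9, 27.1] [ 626. -188.   -2.] [ 673. -124.   71.] [ 643.5 -154.3   58.3]
clock 0.36 [247.3, 156.0, 23.9, 66.4] [651.  68.  -5.] [800. 102.  30.] [746.5  86.6  21. ]
loupe 0.89 [475.6, 302.4, 28.1, 28.0] [ 424. -404.   -4.] [ 472. -360.   48.] [ 447.3 -377.    27.4]
loupe 0.28 [130.1, 213.5, 170.7, 110.8] [439.  -5.  -3.] [663. 328. 124.] [541.5 141.5  84.8]
screwdriver 0.7 [249.9, 152.5, 18.3, 72.1] [651.  67.  -5.] [807. 102.  30.] [751.8  84.8  21.1]
tray_handle 0.64 [128.9, 216.4, 175.5, 106.7] [439.  -7.  -5.] [661. 354. 124.] [541.  143.1  84.8]
floor [-7.50155917e-04 -1.34215695e-03  8.47674196e+01] 84.1988915645814
time 0.55
```

```bash
python3 - <<'E'
from h import *
d=np.load('d.npy');p=np.load('p.npy')
P=pts('top',d)
def line(Q):
    vx,vy,x,y=cv2.fitLine(Q[:,:2].astype(np.float32),cv2.DIST_HUBER,0,.01,.01).ravel(); return np.array([vx,vy]),np.array([x,y])
B=(P[:,0]>420)&(P[:,0]<690)&(P[:,1]>-20)&(P[:,1]<370)
Q=P[B]
w=Q[(abs(Q[:,2]-107)<4)]
# display
im=np.zeros((420,300,3),np.uint8)
for a in Q:
    c=(255,255,255) if abs(a[2]-85)<4 else (0,160,255) if abs(a[2]-107)<4 else (0,255,0) if a[2]>111 else (60,60,60) if a[2]<20 else (120,0,120)
    x=int(a[0]-410);y=int(a[1]+30)
    if 0<=x<300 and 0<=y<420: im[y,x]=c
cv2.imwrite('pics/plan.png',cv2.resize(im,None,fx=1.4,fy=1.4,interpolation=cv2.INTER_NEAREST))
h=Q[(Q[:,1]>300)&(Q[:,2]>90)]
print('handle',len(h),h.min(0),h.max(0))
b=h[h[:,1]>np.percentile(h[:,1],100)-12]
print(line(b),b.min(0),b.max(0))
rail=w[(w[:,0]<500)&(w[:,1]>20)&(w[:,1]<230)&(w[:,0]<w[:,0].min()+40)]
print('rail',line(rail),len(rail))
E
```

```text
handle 177 [510.3928584  300.00950366 110.52250038] [607.59400619 311.05479591 123.84519205]
(array([ 0.99908334, -0.04280749], dtype=float32), array([546.8413 , 303.15784], dtype=float32)) [510.3928584  300.00950366 110.52250038] [607.59400619 311.05479591 123.84519205]
rail (array([0.11503229, 0.9933618 ], dtype=float32), array([455.8844 , 124.67322], dtype=float32)) 511
```

View pics/plan.png

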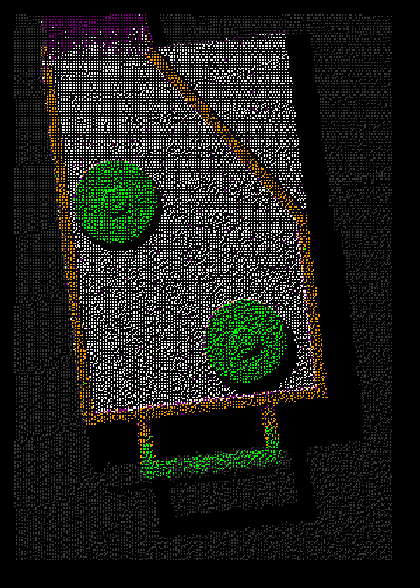

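```bash
python3 - <<'E'
from h import *
from scipy.optimize import least_squares
d=np.load('d.npy');P=pts('top',d)
B=(P[:,0]>420)&(P[:,0]<690)&(P[:,1]>-20)&(P[:,1]<370); Q=P[B]
def loc(v,q): 
    c,s=np.cos(v[2]),np.sin(v[2]); e=q[:,:2]-v[:2]; return e@np.array([[c,-s],[s,c]])
v=np.array([478,8,-0.115])
for it in range(6):
    L=loc(v,Q); z=Q[:,2]; g=12 if it<2 else 7
    W=abs(z-107)<4
    S=[(W&(abs(L[:,0]+37)<g)&(L[:,1]>20)&(L[:,1]<230),0,-37),(W&(abs(L[:,0]-131)<g)&(L[:,1]>140)&(L[:,1]<240),0,131),
       (W&(abs(L[:,1]-254)<g)&(L[:,0]>-20)&(L[:,0]<115),1,254),((z>112)&(abs(L[:,1]-296)<g)&(abs(L[:,0]-47)<40),1,296)]
    def f(v): return np.concatenate([(loc(v,Q[m])[:,k]-t) for m,k,t in S])
    v=least_squares(f,v,loss='soft_l1').x
print(v,[ (m.sum(),round(np.median(loc(v,Q[m])[:,k]-t),2)) for m,k,t in S])
c,s=np.cos(v[2]),np.sin(v[2]);R=np.array([[c,-s],[s,c]])
m=S[3][0];print('bar z',np.percentile(Q[m][:,2],[5,50,95]), loc(v,Q[m]).min(0),loc(v,Q[m]).max(0))
for n,q in [('corner',[6,205]),('handle',[47,296]),('wall',[0,250])]: print(n,v[:2]+R@q)
for n,q in [('b',[584.1,212.6]),('a',[491.9,113.1])]: print(n,loc(v,np.array([q])))
np.save('tray.npy',v)
E
```

```text
[ 4.79899574e+02  1.15976854e+01 -1.15275905e-01] [(np.int64(497), np.float64(0.07)), (np.int64(227), np.float64(-0.15)), (np.int64(335), np.float64(0.71)), (np.int64(288), np.float64(-0.78))]
bar z [114.47968531 118.68202717 121.93410444] [  7.30226651 290.22792821] [ 86.82652597 302.8791859 ]
corner [509.43901    214.54699374]
handle [560.63378636 300.22718324]
wall [508.65476598 259.93845727]
b [[ 80.38941624 211.65349261]]
a [[  0.24590589 102.20895072]]
```

Tray pose fitted to 1 mm or better: mouth (480, 11.6), yaw −0.115 rad. I'll align the tool with the tray axes, so that tool x = −tray x and tool y = +tray y. Then I'll travel to canister_c.

```bash
cat >> h.py <<'E'
v=np.load('tray.npy');c_,s_=np.cos(v[2]),np.sin(v[2])
def tl(p): e=np.array(p[:2])-v[:2]; return np.array([c_*e[0]+s_*e[1],-s_*e[0]+c_*e[1]])
def go(target_tray, z):
    from scipy.spatial.transform import Rotation as Ro
    s=env.sense(); q=s['tool_rot']; M=Ro.from_quat([q[1],q[2],q[3],q[0]]).as_matrix()
    w=np.array([v[0]+c_*target_tray[0]-s_*target_tray[1], v[1]+s_*target_tray[0]+c_*target_tray[1], z])
    ya=np.degrees(np.arctan2(M[1,1],M[0,1])); want=np.degrees(np.arctan2(c_,-s_))
    print('t',s['time_s'],'trayTCP',tl(s['position']).round(1),'z',s['position'][2].round(1),'units',((M.T@(w-s['position']))/25).round(2),'yaw units',round(-(want-ya)/6,2),'F',s['force'].round(1),'open',round(s['opening'],1),'tilt z',M[:,2].round(3))
E
python3 -m creep '[{"hand":-1,"delta_pos":[0,0,0],"yaw":-1},{"hand":-1,"delta_pos":[0,0,0],"yaw":-1},{"hand":-1,"delta_pos":[0,0,0],"yaw":-0.2},{"hand":-1,"delta_pos":[-0.7,-1,0],"yaw":0},{"hand":-1,"delta_pos":[-0.7,-1,0],"yaw":0}]' 30
python3 -c "
from h import *
go(tl([634.9,-293]),120)"
```

```text
time_s: 0.97
position: [214.7, 463.6, 230.8]
tool_rot: [-0.0, 0.057, 0.998, -0.0]
force: [0.8, -0.3, 0.1]
opening: 85.3
t 0.9667 trayTCP [-315.4  418.5] z 230.8 units [-20.17 -28.14   4.44] yaw units 0.0 F [ 0.8 -0.3  0.1] open 85.3 tilt z [-0. -0. -1.]
```

```bash

python3 -m creep '[{"hand":-1,"delta_pos":[-0.72,-1,0],"yaw":0},{"hand":-1,"delta_pos":[-0.72,-1,0],"yaw":0},{"hand":-1,"delta_pos":[-0.72,-1,0],"yaw":0},{"hand":-1,"delta_pos":[-0.72,-1,0],"yaw":0},{"hand":-1,"delta_pos":[-0.72,-1,0],"yaw":0}]'
python3 -m creep '[{"hand":-1,"delta_pos":[-0.72,-1,0],"yaw":0},{"hand":-1,"delta_pos":[-0.72,-1,0],"yaw":0},{"hand":-1,"delta_pos":[-0.72,-1,0],"yaw":0},{"hand":-1,"delta_pos":[-0.72,-1,0],"yaw":0},{"hand":-1,"delta_pos":[-0.72,-1,0],"yaw":0}]'
python3 -m creep '[{"hand":-1,"delta_pos":[-0.72,-1,0],"yaw":0},{"hand":-1,"delta_pos":[-0.72,-1,0],"yaw":0},{"hand":-1,"delta_pos":[-0.72,-1,0],"yaw":0},{"hand":-1,"delta_pos":[-0.72,-1,0],"yaw":0},{"hand":-1,"delta_pos":[-0.72,-1,0],"yaw":0}]'
python3 -m creep '[{"hand":-1,"delta_pos":[-0.72,-1,0],"yaw":0},{"hand":-1,"delta_pos":[-0.72,-1,0],"yaw":0},{"hand":-1,"delta_pos":[-0.72,-1,0],"yaw":0},{"hand":-1,"delta_pos":[-0.72,-1,0],"yaw":0},{"hand":-1,"delta_pos":[-0.72,-1,0],"yaw":0}]'
python3 -m creep '[{"hand":-1,"delta_pos":[-0.72,-1,0],"yaw":0},{"hand":-1,"delta_pos":[-0.72,-1,0],"yaw":0},{"hand":-1,"delta_pos":[-0.72,-1,0],"yaw":0},{"hand":-1,"delta_pos":[-0.72,-1,0],"yaw":0},{"hand":-1,"delta_pos":[-0.72,-1,0],"yaw":0}]'
python3 -c "
from h import *
go(tl([634.9,-293]),100)"
```

```text
time_s: 1.38
position: [290.5, 328.1, 231.4]
tool_rot: [0.0, 0.058, 0.998, 0.0]
force: [0.6, 0.2, 0.4]
opening: 85.6
time_s: 1.8
position: [365.7, 193.6, 231.5]
tool_rot: [0.0, 0.058, 0.998, 0.0]
force: [0.4, 0.3, 0.1]
opening: 85.5
time_s: 2.22
position: [440.9, 59.0, 231.5]
tool_rot: [0.0, 0.059, 0.998, 0.0]
force: [-0.3, 1.4, 0.5]
opening: 85.4
time_s: 2.63
position: [516.0, -75.4, 231.3]
tool_rot: [0.0, 0.059, 0.998, -0.0]
force: [0.7, 0.9, -0.3]
opening: 85.3
time_s: 3.05
position: [591.2, -209.8, 231.2]
tool_rot: [-0.0, 0.059, 0.998, 0.0]
force: [-0.4, 0.3, 0.5]
opening: 85.3
t 3.05 trayTCP [ 136.  -207.1] z 231.2 units [-2.13 -3.1   5.25] yaw units -0.02 F [-0.4  0.3  0.5] open 85.3 tilt z [-0.  0. -1.]
```

```bash

python3 -m creep '[{"hand":-1,"delta_pos":[-0.55,-0.8,0.8],"yaw":0},{"hand":-1,"delta_pos":[-0.55,-0.8,0.8],"yaw":0},{"hand":-1,"delta_pos":[-0.53,-0.8,0.8],"yaw":0},{"hand":-1,"delta_pos":[-0.5,-0.7,0.8],"yaw":0},{"hand":-0.4,"delta_pos":[0,0,0.8],"yaw":0}]'
python3 -c "
from h import *
go(tl([634.9,-293]),38)
shot('side','s2.png');shot('top','t2.png')"
```

```text
time_s: 3.47
position: [635.2, -294.5, 129.5]
tool_rot: [-0.0, 0.06, 0.998, -0.0]
force: [0.5, -0.6, 0.2]
opening: 75.7
t 3.4667 trayTCP [ 189.4 -286.2] z 129.5 units [0.02 0.06 3.66] yaw units -0.04 F [ 0.5 -0.6  0.2] open 75.7 tilt z [-0. -0. -1.]
```

View pics/s2.png

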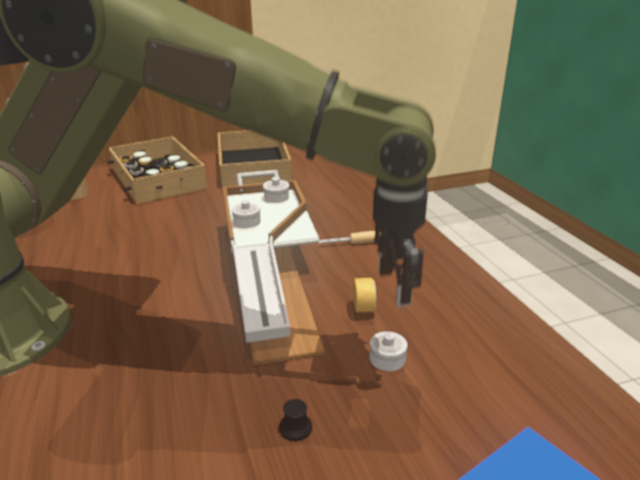

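The gripper is right above canister_c (388,348) and well clear of the clock. Next I'll descend and close.

```bash

python3 -m creep '[{"hand":-0.2,"delta_pos":[0.02,0.06,1],"yaw":0},{"hand":-0.2,"delta_pos":[0,0,1],"yaw":0},{"hand":-0.2,"delta_pos":[0,0,0.9],"yaw":0},{"hand":-0.2,"delta_pos":[0,0,0.5],"yaw":0},{"hand":-0.2,"delta_pos":[0,0,0.26],"yaw":0}]'
python3 -c "
from h import *
go(tl([634.9,-293]),38)
"
```

```text
time_s: 3.98
position: [634.2, -289.3, 39.1]
tool_rot: [-0.001, 0.057, 0.998, 0.0]
force: [1.1, 0.2, 0.4]
opening: 51.3
t 3.9833 trayTCP [ 187.9 -281.1] z 39.1 units [-0.05 -0.15  0.05] yaw units 0.0 F [1.1 0.2 0.4] open 51.3 tilt z [-0.001  0.001 -1.   ]
```

```bash

python3 -m creep '[{"hand":-0.2,"delta_pos":[-0.05,-0.15,0.04],"yaw":0},{"hand":1,"delta_pos":[0,0,0],"yaw":0},{"hand":1,"delta_pos":[0,0,0],"yaw":0},{"hand":1,"delta_pos":[0,0,0],"yaw":0},{"hand":1,"delta_pos":[0,0,0],"yaw":0}]' 35
python3 -c "
from h import *
go(tl([634.9,-293]),38)
"
```

```text
time_s: 4.4
position: [635.8, -294.1, 40.5]
tool_rot: [0.001, 0.057, 0.998, -0.001]
force: [-1.8, 0.2, 6.3]
opening: 16.0
t 4.4 trayTCP [ 190.1 -285.8] z 40.5 units [0.04 0.04 0.1 ] yaw units 0.01 F [-1.8  0.2  6.3] open 16.0 tilt z [ 0.002 -0.001 -1.   ]
```

```bash

python3 -m creep '[{"hand":1,"delta_pos":[0,0,0],"yaw":0},{"hand":1,"delta_pos":[0,0,0],"yaw":0},{"hand":1,"delta_pos":[0,0,0],"yaw":0},{"hand":1,"delta_pos":[0,0,-0.2],"yaw":0},{"hand":1,"delta_pos":[0,0,-0.8],"yaw":0}]' 35
python3 -c "
from h import *
go(tl([634.9,-293]),38)
shot('side','s3.png')"
```

```text
time_s: 4.82
position: [633.9, -293.0, 61.4]
tool_rot: [-0.002, 0.057, 0.998, 0.001]
force: [-1.3, 0.3, -1.7]
opening: 15.9
t 4.8167 trayTCP [ 188.  -284.9] z 61.4 units [-0.04  0.    0.93] yaw units 0.01 F [-1.3  0.3 -1.7] open 15.9 tilt z [-0.004  0.002 -1.   ]
```

View pics/s3.png

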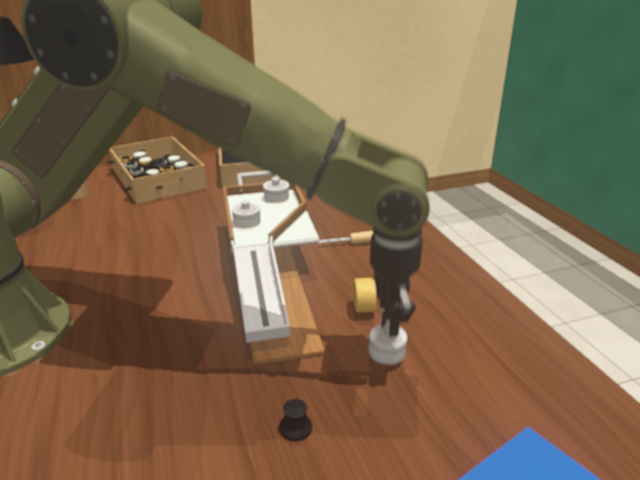

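The canister's bottom edge rose from about row 367 to 362, so it seems to be gripped. Lifting further.

```bash

python3 -m creep '[{"hand":1,"delta_pos":[0,0,-0.9],"yaw":0},{"hand":1,"delta_pos":[0,0,-1],"yaw":0},{"hand":1,"delta_pos":[0,0,-1],"yaw":0},{"hand":1,"delta_pos":[0,0,-1],"yaw":0},{"hand":1,"delta_pos":[0,0,-0.9],"yaw":0}]'
python3 -c "
from h import *
go([6,205],215)
shot('side','s4.png')"
```

```text
time_s: 5.28
position: [635.3, -293.7, 185.8]
tool_rot: [0.001, 0.057, 0.998, -0.0]
force: [-1.1, 0.3, -0.8]
opening: 16.0
t 5.2833 trayTCP [ 189.5 -285.4] z 185.8 units [ 7.32 19.62 -1.19] yaw units 0.01 F [-1.1  0.3 -0.8] open 16.0 tilt z [ 0.001 -0.001 -1.   ]
```

View pics/s4.png

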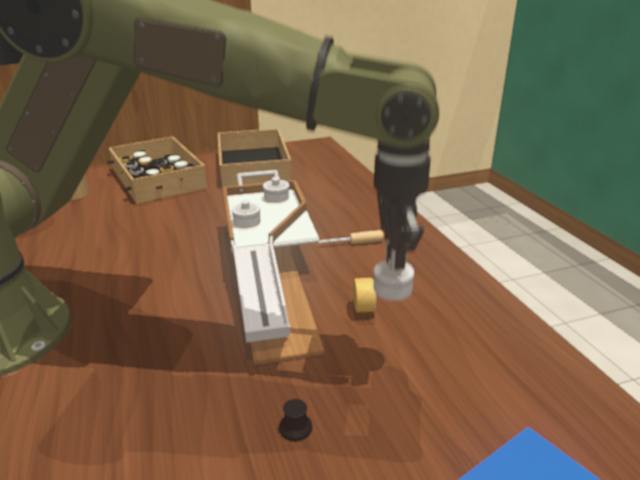

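Canister_c hangs upright from the fingers at (393,280). Now to carry it to the corner.

```bash

python3 -m creep '[{"hand":1,"delta_pos":[0.1,0.3,-0.3],"yaw":0},{"hand":1,"delta_pos":[0.25,0.6,-0.5],"yaw":0},{"hand":1,"delta_pos":[0.3,0.8,-0.4],"yaw":0},{"hand":1,"delta_pos":[0.3,0.8,0],"yaw":0},{"hand":1,"delta_pos":[0.3,0.8,0],"yaw":0}]'
python3 -m creep '[{"hand":1,"delta_pos":[0.3,0.8,0],"yaw":0},{"hand":1,"delta_pos":[0.3,0.8,0],"yaw":0},{"hand":1,"delta_pos":[0.3,0.8,0],"yaw":0},{"hand":1,"delta_pos":[0.3,0.8,0],"yaw":0},{"hand":1,"delta_pos":[0.3,0.8,0],"yaw":0}]'
python3 -m creep '[{"hand":1,"delta_pos":[0.3,0.8,0],"yaw":0},{"hand":1,"delta_pos":[0.3,0.8,0],"yaw":0},{"hand":1,"delta_pos":[0.3,0.8,0],"yaw":0},{"hand":1,"delta_pos":[0.3,0.8,0],"yaw":0},{"hand":1,"delta_pos":[0.3,0.8,0],"yaw":0}]'
python3 -m creep '[{"hand":1,"delta_pos":[0.3,0.8,0],"yaw":0},{"hand":1,"delta_pos":[0.3,0.8,0],"yaw":0},{"hand":1,"delta_pos":[0.3,0.8,0],"yaw":0},{"hand":1,"delta_pos":[0.3,0.8,0],"yaw":0},{"hand":1,"delta_pos":[0.3,0.8,0],"yaw":0}]'
python3 -c "
from h import *
go([6,205],140)"
```

```text
time_s: 5.75
position: [613.0, -206.8, 213.7]
tool_rot: [-0.0, 0.057, 0.998, 0.0]
force: [0.6, 1.7, -0.4]
opening: 15.7
time_s: 6.17
position: [586.9, -103.0, 213.0]
tool_rot: [-0.001, 0.057, 0.998, 0.0]
force: [0.1, 0.6, -0.5]
opening: 15.9
time_s: 6.58
position: [560.9, 0.5, 213.1]
tool_rot: [-0.001, 0.057, 0.998, 0.0]
force: [0.9, -0.8, -0.7]
opening: 16.1
time_s: 7.0
position: [535.0, 104.0, 213.1]
tool_rot: [-0.0, 0.057, 0.998, -0.0]
force: [-0.6, 0.5, -0.8]
opening: 15.7
t 7.0 trayTCP [44.1 98.1] z 213.1 units [1.52 4.28 2.93] yaw units 0.01 F [-0.6  0.5 -0.8] open 15.7 tilt z [-0.001 -0.    -1.   ]
```

```bash

python3 -m creep '[{"hand":1,"delta_pos":[0.35,0.9,0],"yaw":0},{"hand":1,"delta_pos":[0.35,0.9,0],"yaw":0},{"hand":1,"delta_pos":[0.32,0.9,0],"yaw":0},{"hand":1,"delta_pos":[0.25,0.9,0],"yaw":0},{"hand":1,"delta_pos":[0.15,0.6,0],"yaw":0}]'
python3 -m creep '[{"hand":1,"delta_pos":[0,0,0],"yaw":0},{"hand":1,"delta_pos":[0,0,0],"yaw":0},{"hand":1,"delta_pos":[0,0,0.5],"yaw":0},{"hand":1,"delta_pos":[0,0,0.5],"yaw":0},{"hand":1,"delta_pos":[0,0,0],"yaw":0}]'
python3 -c "
from h import *
go([6,205],126)
shot('side','s5.png')
p,d=shot('top','t5.png')
for r in env.outline_of('canister_c','top')[:4]: print(r['confidence'],r['bbox'])
"
```

```text
time_s: 7.42
position: [511.5, 213.1, 213.2]
tool_rot: [-0.001, 0.057, 0.998, -0.0]
force: [0.8, -0.6, -1.8]
opening: 16.0
time_s: 7.83
position: [511.9, 209.9, 186.3]
tool_rot: [-0.002, 0.058, 0.998, -0.001]
force: [-0.4, -1.0, -1.4]
opening: 16.0
t 7.8333 trayTCP [  9.  200.6] z 186.3 units [0.11 0.18 2.41] yaw units -0.0 F [-0.4 -1.  -1.4] open 16.0 tilt z [-0.004 -0.001 -1.   ]
0.89 [221.7, 279.6, 34.6, 32.9]
0.69 [175.9, 232.4, 29.5, 30.6]
0.48 [187.4, 264.1, 12.1, 32.9]
```

View pics/t5.png

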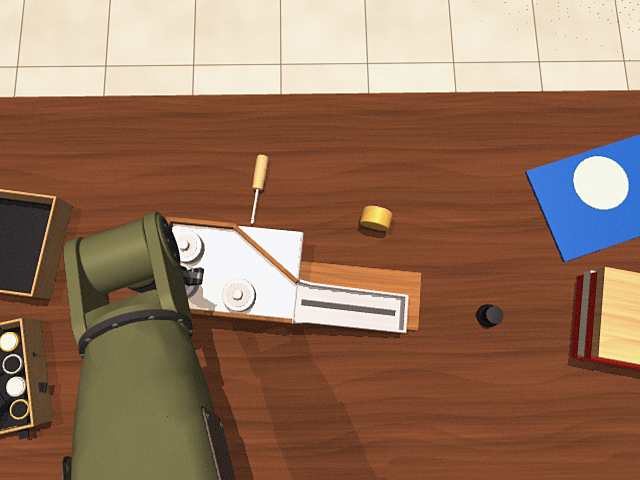

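View pics/s5.png

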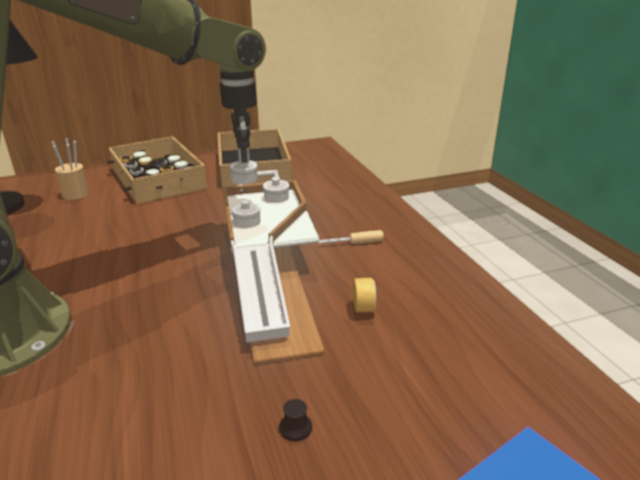

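The held canister is at (243,172) in the side view, over the rail corner and clear of the other two. Correcting position and lowering.

```bash

python3 -m creep '[{"hand":1,"delta_pos":[0.12,0.18,0.3],"yaw":0},{"hand":1,"delta_pos":[0,0,0.5],"yaw":0},{"hand":1,"delta_pos":[0,0,0.5],"yaw":0},{"hand":1,"delta_pos":[0,0,0.4],"yaw":0},{"hand":1,"delta_pos":[0,0,0.3],"yaw":0}]'
python3 -c "
from h import *
go([6,205],126)"
python3 -m creep '[{"hand":1,"delta_pos":[0,0,0],"yaw":0},{"hand":1,"delta_pos":[0,0,0.08],"yaw":0},{"hand":1,"delta_pos":[0,0,0.08],"yaw":0},{"hand":1,"delta_pos":[0,0,0.08],"yaw":0},{"hand":1,"delta_pos":[0,0,0],"yaw":0}]'
python3 -c "
from h import *
go([6,205],126)"
```

```text
time_s: 8.4
position: [510.1, 215.9, 137.8]
tool_rot: [-0.0, 0.057, 0.998, -0.0]
force: [-0.2, 0.1, -0.3]
opening: 15.1
t 8.4 trayTCP [  6.5 206.5] z 137.8 units [ 0.02 -0.06  0.47] yaw units 0.01 F [-0.2  0.1 -0.3] open 15.1 tilt z [-0. -0. -1.]
time_s: 8.82
position: [510.3, 215.9, 132.8]
tool_rot: [0.0, 0.057, 0.998, 0.0]
force: [-0.2, -0.0, -0.7]
opening: 16.0
t 8.8167 trayTCP [  6.7 206.4] z 132.8 units [ 0.03 -0.06  0.27] yaw units 0.01 F [-0.2 -0.  -0.7] open 16.0 tilt z [ 0.  0. -1.]
```

```bash

python3 -m creep '[{"hand":1,"delta_pos":[0.02,-0.05,0.08],"yaw":0},{"hand":1,"delta_pos":[0,0,0.08],"yaw":0},{"hand":1,"delta_pos":[0,0,0.05],"yaw":0},{"hand":1,"delta_pos":[0,0,0.03],"yaw":0},{"hand":1,"delta_pos":[0,0,0],"yaw":0}]'
python3 -c "
from h import *
go([6,205],126)"
```

```text
time_s: 9.23
position: [509.6, 214.6, 126.6]
tool_rot: [-0.0, 0.057, 0.998, -0.0]
force: [-0.3, 0.7, -1.8]
opening: 15.9
t 9.2333 trayTCP [  6.2 205.1] z 126.6 units [ 0.01 -0.    0.02] yaw units 0.01 F [-0.3  0.7 -1.8] open 15.9 tilt z [-0. -0. -1.]
```

```bash

python3 -m creep '[{"hand":1,"delta_pos":[0,0,0.03],"yaw":0},{"hand":1,"delta_pos":[0,0,0.02],"yaw":0},{"hand":1,"delta_pos":[0,0,0],"yaw":0},{"hand":1,"delta_pos":[0,0,0],"yaw":0},{"hand":1,"delta_pos":[0,0,0],"yaw":0}]'
python3 -c "
from h import *
go([6,205],126)"
```

```text
time_s: 9.65
position: [509.7, 214.7, 125.5]
tool_rot: [-0.0, 0.057, 0.998, -0.0]
force: [0.6, -0.4, -0.4]
opening: 16.0
t 9.65 trayTCP [  6.2 205.2] z 125.5 units [ 0.01 -0.01 -0.02] yaw units 0.01 F [ 0.6 -0.4 -0.4] open 16.0 tilt z [-0. -0. -1.]
```

```bash

python3 -m creep '[{"hand":1,"delta_pos":[0,0,0.03],"yaw":0},{"hand":1,"delta_pos":[0,0,0],"yaw":0},{"hand":1,"delta_pos":[0,0,0.02],"yaw":0},{"hand":1,"delta_pos":[0,0,0],"yaw":0},{"hand":1,"delta_pos":[0,0,0],"yaw":0}]'
python3 -c "
from h import *
go([6,205],126)
shot('side','s6.png')
cv2.imwrite('pics/s6c.png',cv2.resize(cv2.imread('pics/s6.png')[130:260,180:340],None,fx=4,fy=4))"
```

```text
time_s: 10.07
position: [510.3, 214.9, 125.4]
tool_rot: [0.001, 0.057, 0.998, 0.0]
force: [-0.4, 0.3, 8.6]
opening: 15.5
t 10.0667 trayTCP [  6.8 205.4] z 125.4 units [ 0.03 -0.02 -0.02] yaw units 0.01 F [-0.4  0.3  8.6] open 15.5 tilt z [ 0.002  0.001 -1.   ]
```

View pics/s6c.png

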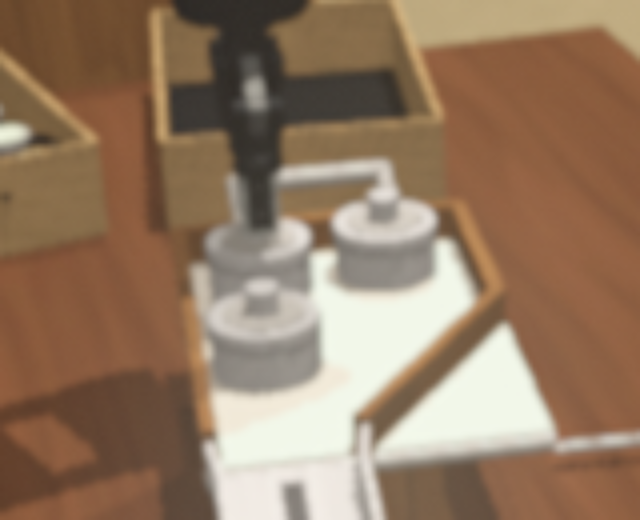

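Force +8.6 N and the picture both show canister_c standing on the tray floor. Release, then lift.

```bash

python3 -m creep '[{"hand":1,"delta_pos":[0,0,-0.04],"yaw":0},{"hand":0.1,"delta_pos":[0,0,0],"yaw":0},{"hand":0.1,"delta_pos":[0,0,0],"yaw":0},{"hand":0.1,"delta_pos":[0,0,0],"yaw":0},{"hand":0.1,"delta_pos":[0,0,0],"yaw":0}]'
python3 -m creep '[{"hand":0.1,"delta_pos":[0,0,-0.3],"yaw":0},{"hand":0.1,"delta_pos":[0,0,-0.6],"yaw":0},{"hand":0.1,"delta_pos":[0,0,-0.8],"yaw":0},{"hand":0.1,"delta_pos":[0,0,-0.9],"yaw":0},{"hand":0.1,"delta_pos":[0,0,-0.8],"yaw":0}]'
python3 -c "
from h import *
go([47,296],170)
shot('side','s7.png')
cv2.imwrite('pics/s7c.png',cv2.resize(cv2.imread('pics/s7.png')[130:260,180:340],None,fx=4,fy=4))"
```

```text
time_s: 10.53
position: [509.6, 214.7, 125.1]
tool_rot: [-0.0, 0.057, 0.998, -0.0]
force: [0.6, -0.5, 0.1]
opening: 38.5
time_s: 10.95
position: [509.7, 214.7, 212.1]
tool_rot: [0.0, 0.057, 0.998, 0.0]
force: [0.7, 0.1, 0.0]
opening: 38.1
t 10.95 trayTCP [  6.2 205.2] z 212.1 units [-1.63  3.63  1.69] yaw units 0.01 F [0.7 0.1 0. ] open 38.1 tilt z [ 0.001  0.    -1.   ]
```

View pics/s7c.png

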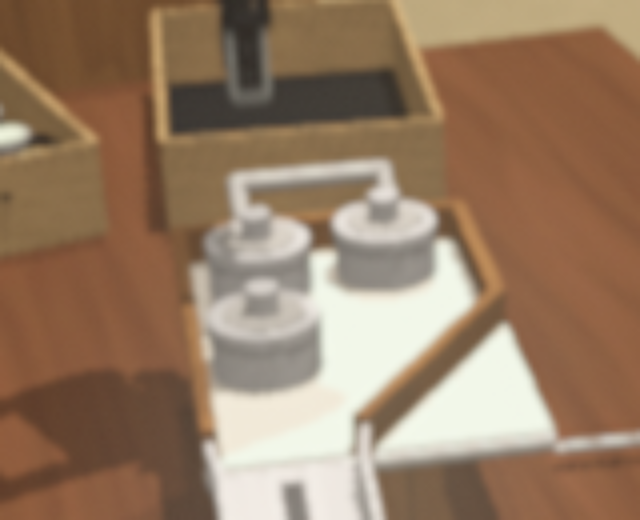

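All three canisters stand upright in the tray, with c in the corner. Next is the handle.

```bash

python3 -m creep '[{"hand":0.3,"delta_pos":[-0.4,0.8,0],"yaw":0},{"hand":0.3,"delta_pos":[-0.4,0.8,0],"yaw":0},{"hand":0.3,"delta_pos":[-0.4,0.8,0],"yaw":0},{"hand":0.3,"delta_pos":[-0.3,0.8,0],"yaw":0},{"hand":0.3,"delta_pos":[-0.13,0.42,0],"yaw":0}]'
python3 -m creep '[{"hand":0.3,"delta_pos":[0,0,0.3],"yaw":0},{"hand":0.3,"delta_pos":[0,0,0.6],"yaw":0},{"hand":0.3,"delta_pos":[0,0,0.6],"yaw":0},{"hand":0.3,"delta_pos":[0,0,0.5],"yaw":0},{"hand":0.3,"delta_pos":[0,0,0],"yaw":0}]'
python3 -c "
from h import *
go([47,296],100)
shot('side','s8.png')
cv2.imwrite('pics/s8c.png',cv2.resize(cv2.imread('pics/s8.png')[130:260,180:340],None,fx=4,fy=4))"
```

```text
time_s: 11.42
position: [561.1, 301.6, 210.3]
tool_rot: [0.0, 0.057, 0.998, 0.0]
force: [-0.4, -0.6, -0.0]
opening: 29.9
time_s: 11.83
position: [559.4, 298.9, 157.3]
tool_rot: [-0.002, 0.057, 0.998, -0.001]
force: [0.1, 0.2, 0.0]
opening: 29.5
t 11.8333 trayTCP [ 45.9 294.5] z 157.3 units [-0.05  0.06  2.29] yaw units 0.01 F [0.1 0.2 0. ] open 29.5 tilt z [-0.004 -0.002 -1.   ]
```

View pics/s8c.png

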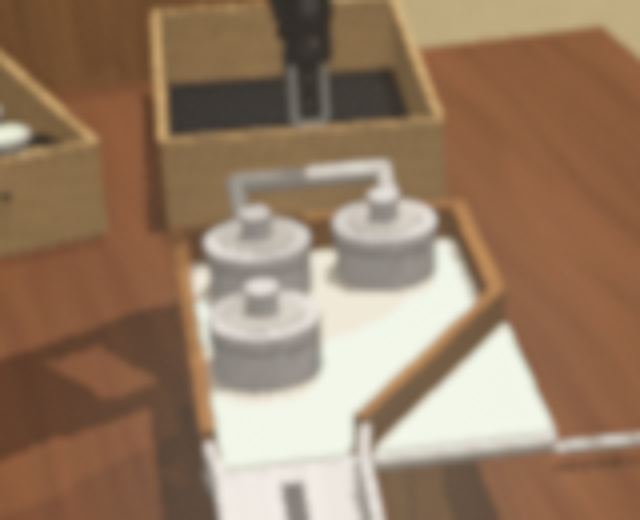

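The fingers are over the middle of the bar. Descending.

```bash

python3 -m creep '[{"hand":0.3,"delta_pos":[0,0,0.5],"yaw":0},{"hand":0.3,"delta_pos":[0,0,0.7],"yaw":0},{"hand":0.3,"delta_pos":[0,0,0.6],"yaw":0},{"hand":0.3,"delta_pos":[0,0,0.4],"yaw":0},{"hand":0.3,"delta_pos":[0,0,0.1],"yaw":0}]'
python3 -m creep '[{"hand":0.3,"delta_pos":[0,0,0],"yaw":0},{"hand":1,"delta_pos":[0,0,0],"yaw":0},{"hand":1,"delta_pos":[0,0,0],"yaw":0},{"hand":1,"delta_pos":[0,0,0],"yaw":0},{"hand":1,"delta_pos":[0,0,0],"yaw":0}]' 30
python3 -c "
from h import *
go([47,296],100)
shot('side','s9.png')
cv2.imwrite('pics/s9c.png',cv2.resize(cv2.imread('pics/s9.png')[130:260,180:340],None,fx=4,fy=4))"
```

```text
time_s: 12.3
position: [560.0, 299.6, 101.1]
tool_rot: [-0.001, 0.057, 0.998, -0.0]
force: [0.3, 0.3, -1.0]
opening: 29.7
time_s: 12.72
position: [561.3, 303.1, 104.8]
tool_rot: [0.002, 0.057, 0.998, 0.003]
force: [4.6, 20.0, -2.0]
opening: 10.6
t 12.7167 trayTCP [ 47.3 298.9] z 104.8 units [ 0.01 -0.12  0.19] yaw units 0.02 F [ 4.6 20.  -2. ] open 10.6 tilt z [ 0.005  0.006 -1.   ]
```

View pics/s9c.png

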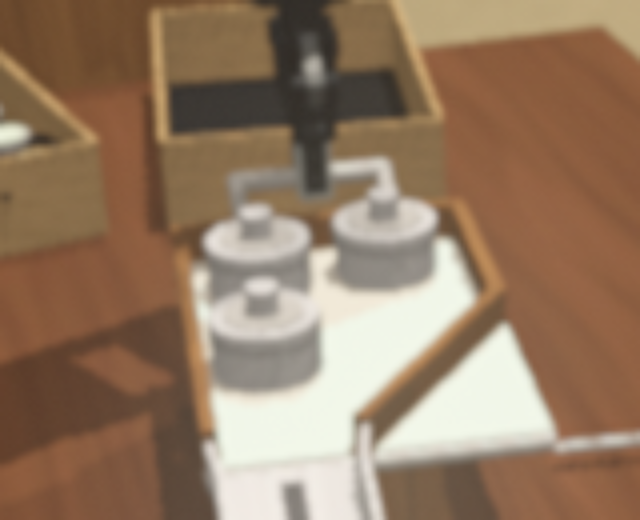

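The bar is pinched at mid-span. Relieving the sideways preload and starting the lift along the arc.

```bash

python3 -m creep '[{"hand":1,"delta_pos":[0,0.12,-0.1],"yaw":0},{"hand":1,"delta_pos":[0,0,0],"yaw":0},{"hand":1,"delta_pos":[0,-0.04,-0.3],"yaw":0},{"hand":1,"delta_pos":[0,-0.04,-0.3],"yaw":0},{"hand":1,"delta_pos":[0,-0.05,-0.3],"yaw":0}]' 50
python3 -m creep '[{"hand":1,"delta_pos":[0,-0.05,-0.3],"yaw":0},{"hand":1,"delta_pos":[0,-0.06,-0.29],"yaw":0},{"hand":1,"delta_pos":[0,-0.07,-0.29],"yaw":0},{"hand":1,"delta_pos":[0,0,0],"yaw":0},{"hand":1,"delta_pos":[0,0,0],"yaw":0}]'
python3 -c "
from h import *
go([47,296],100)
shot('side','s10.png')
cv2.imwrite('pics/s10c.png',cv2.resize(cv2.imread('pics/s10.png')[80:260,180:340],None,fx=3,fy=3))"
```

```text
time_s: 13.18
position: [560.8, 299.9, 128.7]
tool_rot: [0.001, 0.057, 0.998, 0.001]
force: [2.5, 2.0, -3.9]
opening: 9.8
time_s: 13.6
position: [560.2, 295.2, 150.3]
tool_rot: [0.001, 0.057, 0.998, 0.0]
force: [5.4, 3.1, -4.3]
opening: 10.1
t 13.6 trayTCP [ 47.2 291. ] z 150.3 units [0.01 0.2  2.01] yaw units 0.01 F [ 5.4  3.1 -4.3] open 10.1 tilt z [ 0.001  0.001 -1.   ]
```

View pics/s10c.png

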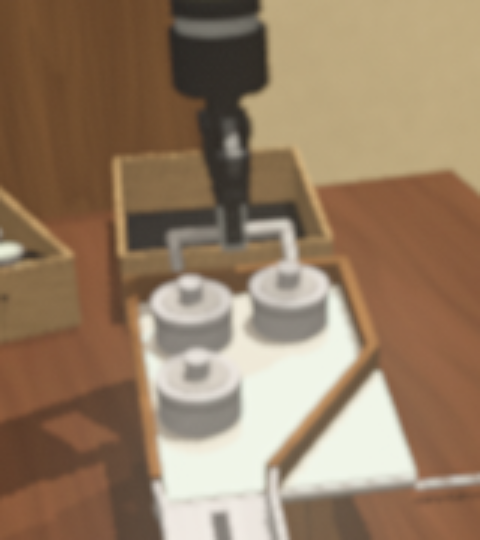

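Tilt is about 0.15 rad, lifting force about 4 N, and nothing has slid yet. Continuing.

```bash

python3 -m creep '[{"hand":1,"delta_pos":[0,-0.08,-0.29],"yaw":0},{"hand":1,"delta_pos":[0,-0.08,-0.29],"yaw":0},{"hand":1,"delta_pos":[0,-0.09,-0.29],"yaw":0},{"hand":1,"delta_pos":[0,0,0],"yaw":0},{"hand":1,"delta_pos":[0,0,0],"yaw":0}]'
python3 -c "
from h import *
go([47,296],100)
shot('side','s11.png')
cv2.imwrite('pics/s11c.png',cv2.resize(cv2.imread('pics/s11.png')[80:350,180:340],None,fx=2.2,fy=2.2))"
```

```text
time_s: 14.07
position: [559.5, 289.0, 171.4]
tool_rot: [0.0, 0.057, 0.998, 0.0]
force: [5.5, 2.3, -3.2]
opening: 9.4
t 14.0667 trayTCP [ 47.1 284.7] z 171.4 units [0.01 0.45 2.86] yaw units 0.01 F [ 5.5  2.3 -3.2] open 9.4 tilt z [ 0.001  0.    -1.   ]
```

View pics/s11c.png

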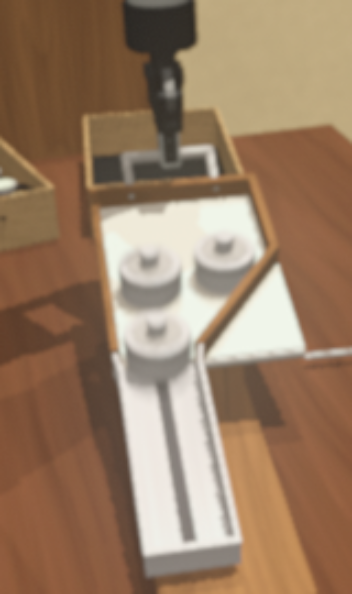

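Canister a is at the mouth, c follows along the rail, and b has reached the slanted wall. Holding and watching.

```bash

python3 -m creep '[{"hand":1,"delta_pos":[0,-0.05,-0.15],"yaw":0},{"hand":1,"delta_pos":[0,-0.05,-0.15],"yaw":0},{"hand":1,"delta_pos":[0,0,0],"yaw":0},{"hand":1,"delta_pos":[0,0,0],"yaw":0},{"hand":1,"delta_pos":[0,0,0],"yaw":0}]'
python3 -c "
from h import *
go([47,296],100)
shot('side','s12.png')
cv2.imwrite('pics/s12c.png',cv2.resize(cv2.imread('pics/s12.png')[80:350,180:340],None,fx=2.2,fy=2.2))"
```

```text
time_s: 14.53
position: [559.2, 286.6, 178.5]
tool_rot: [0.0, 0.057, 0.998, 0.0]
force: [5.7, 1.4, -2.4]
opening: 10.4
t 14.5333 trayTCP [ 47.1 282.2] z 178.5 units [0.01 0.55 3.14] yaw units 0.01 F [ 5.7  1.4 -2.4] open 10.4 tilt z [ 0.  0. -1.]
```

View pics/s12c.png

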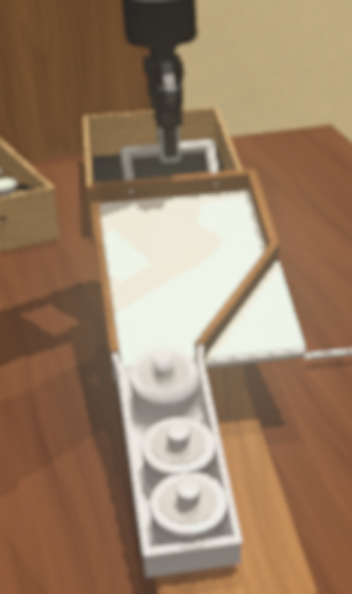

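All three are in the channel in line, with the last one still sliding. Lifting a little more to 0.4 rad and waiting.

```bash

python3 -m creep '[{"hand":1,"delta_pos":[0,-0.1,-0.28],"yaw":0},{"hand":1,"delta_pos":[0,-0.1,-0.28],"yaw":0},{"hand":1,"delta_pos":[0,-0.11,-0.28],"yaw":0},{"hand":1,"delta_pos":[0,-0.12,-0.28],"yaw":0},{"hand":1,"delta_pos":[0,0,0],"yaw":0}]'
python3 -m creep '[{"hand":1,"delta_pos":[0,0,0],"yaw":0},{"hand":1,"delta_pos":[0,0,0],"yaw":0},{"hand":1,"delta_pos":[0,0,0],"yaw":0},{"hand":1,"delta_pos":[0,0,0],"yaw":0},{"hand":1,"delta_pos":[0,0,0],"yaw":0}]'
cat >> h.py <<'E'
def cans():
    p,d=shot('top')
    for r in env.outline_of('canister_a','top')[:5]:
        P=pts('top',d,r['region']); zt=np.percentile(P[:,2],98)
        l=P[P[:,2]>zt-24]
        k=P[P[:,2]>zt-6]
        print(round(r['confidence'],2),'knob',k.mean(0).round(1),'top',round(zt,1),'tray',tl(k.mean(0)).round(1))
E
python3 -c "
from h import *
go([47,296],100)
shot('side','s13.png')
cv2.imwrite('pics/s13c.png',cv2.resize(cv2.imread('pics/s13.png')[80:350,180:340],None,fx=2.2,fy=2.2))
cans()"
```

```text
time_s: 15.0
position: [557.8, 274.7, 207.0]
tool_rot: [-0.0, 0.058, 0.998, -0.001]
force: [4.7, -3.8, -5.1]
opening: 9.8
time_s: 15.42
position: [557.9, 275.2, 205.9]
tool_rot: [-0.0, 0.057, 0.998, -0.001]
force: [5.4, -2.9, -4.3]
opening: 9.6
t 15.4167 trayTCP [ 47.1 270.8] z 205.9 units [0.   1.01 4.24] yaw units 0.0 F [ 5.4 -2.9 -4.3] open 9.6 tilt z [-0.001 -0.002 -1.   ]
0.92 knob [473.8 -65.8 113.9] top 115.2 tray [  2.8 -77.6]
0.81 knob [ 459.1 -180.    83. ] top 84.5 tray [   1.4 -192.8]
0.75 knob [ 465.7 -122.7   98.3] top 99.7 tray [   1.4 -135.1]
```

View pics/s13c.png

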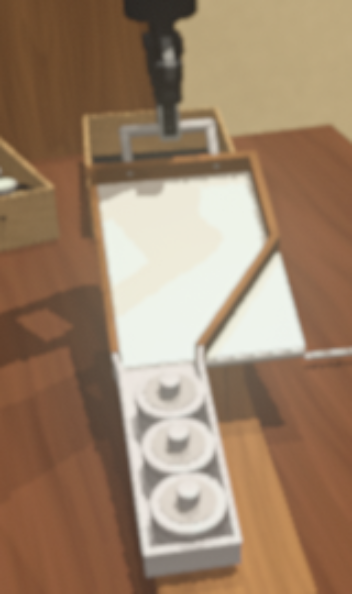

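Three canisters are in line at 59.6 mm spacing along the slope, so they touch one another. Lowering the tray back along the same arc.

```bash

python3 -m creep '[{"hand":1,"delta_pos":[0,0.12,0.28],"yaw":0},{"hand":1,"delta_pos":[0,0.11,0.28],"yaw":0},{"hand":1,"delta_pos":[0,0.1,0.28],"yaw":0},{"hand":1,"delta_pos":[0,0.1,0.28],"yaw":0},{"hand":1,"delta_pos":[0,0.08,0.25],"yaw":0}]'
python3 -m creep '[{"hand":1,"delta_pos":[0,0.07,0.2],"yaw":0},{"hand":1,"delta_pos":[0,0.08,0.25],"yaw":0},{"hand":1,"delta_pos":[0,0.08,0.25],"yaw":0},{"hand":1,"delta_pos":[0,0.06,0.25],"yaw":0},{"hand":1,"delta_pos":[0,0.06,0.25],"yaw":0}]'
python3 -m creep '[{"hand":1,"delta_pos":[0,0.05,0.25],"yaw":0},{"hand":1,"delta_pos":[0,0.04,0.2],"yaw":0},{"hand":1,"delta_pos":[0,0.04,0.2],"yaw":0},{"hand":1,"delta_pos":[0,0.03,0.2],"yaw":0},{"hand":1,"delta_pos":[0,0,0],"yaw":0}]'
python3 -c "
from h import *
go([47,299],105)"
```

```text
time_s: 15.98
position: [559.5, 288.8, 172.0]
tool_rot: [0.0, 0.057, 0.998, -0.0]
force: [6.2, 1.4, 0.3]
opening: 9.8
time_s: 16.4
position: [560.3, 297.4, 142.0]
tool_rot: [0.0, 0.057, 0.998, -0.0]
force: [5.1, 0.1, -0.3]
opening: 9.7
time_s: 16.82
position: [560.5, 301.4, 120.4]
tool_rot: [-0.0, 0.057, 0.998, -0.0]
force: [4.2, 2.0, 0.1]
opening: 10.0
t 16.8167 trayTCP [ 46.8 297.2] z 120.4 units [-0.01  0.07  0.62] yaw units 0.01 F [4.2 2.  0.1] open 10.0 tilt z [-0. -0. -1.]
```

```bash

python3 -m creep '[{"hand":1,"delta_pos":[0,0.02,0.12],"yaw":0},{"hand":1,"delta_pos":[0,0.01,0.1],"yaw":0},{"hand":1,"delta_pos":[0,0.01,0.1],"yaw":0},{"hand":1,"delta_pos":[0,0.01,0.08],"yaw":0},{"hand":1,"delta_pos":[0,0,0],"yaw":0}]'
python3 -c "
from h import *
go([47,299],105)"
```

```text
time_s: 17.23
position: [560.5, 302.8, 111.0]
tool_rot: [-0.0, 0.057, 0.998, 0.0]
force: [0.5, 3.7, -0.2]
opening: 9.9
t 17.2333 trayTCP [ 46.6 298.5] z 111.0 units [-0.02  0.02  0.24] yaw units 0.01 F [ 0.5  3.7 -0.2] open 9.9 tilt z [-0.  0. -1.]
```

```bash

python3 -m creep '[{"hand":1,"delta_pos":[0,0,0.06],"yaw":0},{"hand":1,"delta_pos":[0,0,0.06],"yaw":0},{"hand":1,"delta_pos":[0,0,0.04],"yaw":0},{"hand":1,"delta_pos":[0,0,0.04],"yaw":0},{"hand":1,"delta_pos":[0,0,0],"yaw":0}]'
python3 -c "
from h import *
go([47,299],105)
p,d=shot('top','t14.png'); P=pts('top',d)
L=np.array([tl(a) for a in P]); m=(L[:,0]>10)&(L[:,0]<110)&(L[:,1]>170)&(L[:,1]<245)&(P[:,2]>60)&(P[:,2]<140)
m2=(L[:,0]>-20)&(L[:,0]<40)&(L[:,1]>20)&(L[:,1]<120)&(P[:,2]>60)&(P[:,2]<140)
for k in (m,m2): print(k.sum(), np.median(P[k],0), np.polyfit(L[k][:,1],P[k][:,2],1))"
```

```text
time_s: 17.65
position: [560.6, 303.2, 106.5]
tool_rot: [0.0, 0.057, 0.998, 0.001]
force: [1.7, 8.5, -1.2]
opening: 10.0
t 17.65 trayTCP [ 46.6 299. ] z 106.5 units [-0.02  0.    0.06] yaw units 0.01 F [ 1.7  8.5 -1.2] open 10.0 tilt z [ 0.     0.001 -1.   ]
2008 [562.3952881  210.81751518  84.64558206] [3.64715004e-03 8.38720812e+01]
1663 [497.5775258   79.78205544  84.50265954] [3.67392936e-03 8.42449426e+01]
```

About 1.5 mm to go at the handle.

```bash

python3 -m creep '[{"hand":1,"delta_pos":[0,0.06,0.03],"yaw":0},{"hand":1,"delta_pos":[0,0.04,0.03],"yaw":0},{"hand":1,"delta_pos":[0,0,0.02],"yaw":0},{"hand":1,"delta_pos":[0,0,0],"yaw":0},{"hand":1,"delta_pos":[0,0,0],"yaw":0}]' 30
python3 -c "
from h import *
go([47,299],105)
p,d=shot('top','t15.png'); P=pts('top',d)
L=np.array([tl(a) for a in P]); 
for k in [(L[:,0]>10)&(L[:,0]<110)&(L[:,1]>170)&(L[:,1]<245)&(P[:,2]>60)&(P[:,2]<140)]: print(k.sum(), np.median(P[k],0), np.polyfit(L[k][:,1],P[k][:,2],1))
P=pts('top',np.load('d.npy'));L=np.array([tl(a) for a in P])
k=(L[:,0]>10)&(L[:,0]<45)&(L[:,1]>170)&(L[:,1]<245)&(P[:,2]>60)&(P[:,2]<140);print(np.median(P[k],0))
"
```

```text
time_s: 18.12
position: [560.7, 303.5, 105.6]
tool_rot: [-0.001, 0.057, 0.998, -0.001]
force: [-10.5, -11.7, 15.0]
opening: 9.9
t 18.1167 trayTCP [ 46.7 299.2] z 105.6 units [-0.01 -0.01  0.02] yaw units 0.0 F [-10.5 -11.7  15. ] open 9.9 tilt z [-0.002 -0.003 -1.   ]
1996 [562.08191236 210.95333243  84.00167528] [-2.68268965e-03  8.45967173e+01]
[530.93838457 214.73539511  84.16839912]
```

The tray is on its rest: floor at 84.0 against 84.2 at the start, contact +15 N. Releasing.

```bash

python3 -m creep '[{"hand":1,"delta_pos":[0,-0.05,-0.04],"yaw":0},{"hand":1,"delta_pos":[0,0,0],"yaw":0},{"hand":0.35,"delta_pos":[0,0,0],"yaw":0},{"hand":0.35,"delta_pos":[0,0,0],"yaw":0},{"hand":0.35,"delta_pos":[0,0,0],"yaw":0}]' 30
python3 -m creep '[{"hand":0.35,"delta_pos":[0,0,0],"yaw":0},{"hand":0.35,"delta_pos":[0,0,-0.1],"yaw":0},{"hand":0.35,"delta_pos":[0,0,-0.3],"yaw":0},{"hand":0.35,"delta_pos":[0,0,-0.5],"yaw":0},{"hand":0.35,"delta_pos":[0,0,-0.7],"yaw":0}]'
python3 -m creep '[{"hand":0.35,"delta_pos":[0,0,-0.9],"yaw":0},{"hand":0.35,"delta_pos":[0,0,-1],"yaw":0},{"hand":0.35,"delta_pos":[0,0,-1],"yaw":0},{"hand":0.35,"delta_pos":[0,0.3,-0.6],"yaw":0},{"hand":0.35,"delta_pos":[0,0.3,0],"yaw":0}]'
python3 -m creep '[{"hand":0.35,"delta_pos":[0.5,0.8,0],"yaw":0},{"hand":0.35,"delta_pos":[0.5,0.8,0],"yaw":0},{"hand":0.35,"delta_pos":[0.5,0.8,0],"yaw":0},{"hand":0.35,"delta_pos":[0.5,0.8,0],"yaw":0},{"hand":0.35,"delta_pos":[0,0,0],"yaw":0}]'
python3 - <<'E'
from h import *
go([47,299],105)
shot('side','s16.png'); cans()
p,d=shot('top','t16.png'); P=pts('top',d); np.save('dend.npy',d)
L=np.array([tl(a) for a in P])
k=(L[:,0]>10)&(L[:,0]<110)&(L[:,1]>170)&(L[:,1]<245)&(P[:,2]>60)&(P[:,2]<140); print('floor',np.median(P[k],0))
for n in ['clock','loupe','screwdriver']:
    r=env.outline_of(n,'top')
    print(n,[ (round(x['confidence'],2),np.median(pts('top',d,x['region']),0).round(1)) for x in r[:1]])
# channel end profile (initial depth): near x=+0..20 at y -180..-225
P=pts('top',np.load('d.npy'));L=np.array([tl(a) for a in P])
for y in range(-232,-190,2):
    k=(abs(L[:,1]-y)<1)&(abs(L[:,0]-0)<15)
    if k.any(): print(y,np.median(P[k][:,2]).round(1),end='; ')
E
```

```text
time_s: 18.58
position: [561.0, 303.6, 105.3]
tool_rot: [-0.0, 0.057, 0.998, -0.0]
force: [-0.1, 0.8, -0.4]
opening: 27.6
time_s: 19.0
position: [560.6, 303.5, 146.0]
tool_rot: [-0.001, 0.057, 0.998, -0.0]
force: [-1.0, -1.1, 0.4]
opening: 27.9
time_s: 19.42
position: [563.7, 319.1, 238.8]
tool_rot: [0.003, 0.057, 0.998, 0.002]
force: [0.7, 0.1, 0.8]
opening: 27.7
time_s: 19.83
position: [519.9, 407.1, 232.9]
tool_rot: [-0.0, 0.055, 0.998, 0.0]
force: [0.5, -0.0, 0.6]
opening: 27.8
t 19.8333 trayTCP [ -5.7 397.5] z 232.9 units [-2.1  -3.95  5.11] yaw units 0.04 F [ 0.5 -0.   0.6] open 27.8 tilt z [-0.001  0.    -1.   ]
0.9 knob [473.5 -65.4 113.6] top 115.2 tray [  2.5 -77.2]
0.8 knob [ 459.  -180.    82.8] top 84.6 tray [   1.3 -192.7]
floor [562.28327396 211.00630319  84.1434501 ]
clock [(0.73, array([ 643.6, -153.5,   59.6]))]
loupe [(0.95, array([ 447.3, -377.1,   36.8]))]
screwdriver [(0.68, array([748.5,  86.3,  20.7]))]
-232 11.5; -230 13.2; -228 13.1; -222 46.5; -220 46.9; -218 47.9; -216 46.5; -214 38.6; -212 33.9; -210 29.1; -208 27.8; -206 28.2; -204 28.4; -202 29.2; -200 30.1; -198 30.3; -196 31.9; -194 32.4; -192 32.6;
```

View pics/t16.png

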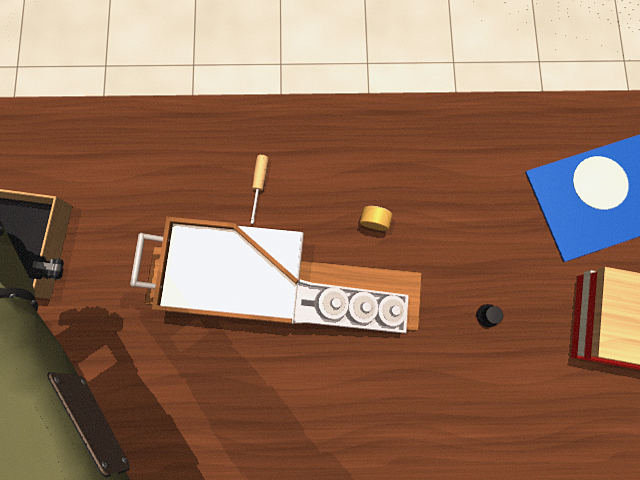

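View pics/s16.png

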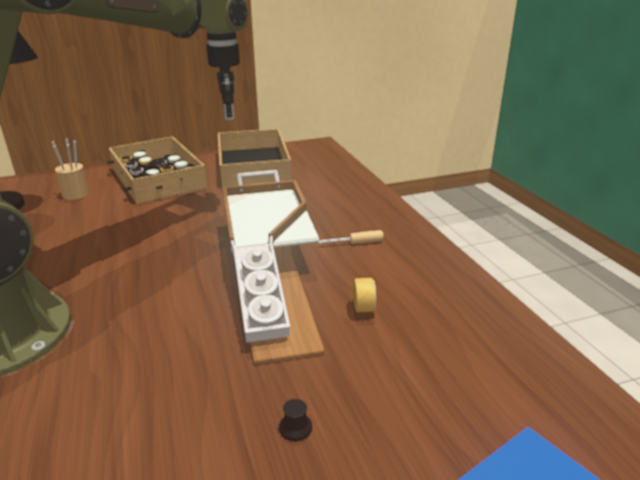

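```bash
python3 -c "
from plant import env
print(env.sense()['time_s'],env.close_job())"
```

```text
the job is handed in; nothing more can be done
20.1833 None
```

I picked canister_c up by its knob and set it upright in the tray's free corner. I then tilted the tray by its handle to about 0.35 rad and all three canisters slid into the channel in single file. I lowered the tray onto its rest, let go and backed the gripper clear. The job was handed in at 20.2 s; the system gave no verdict.

**Last checks:**
- **Canisters:** all three stand in line, about 59.6 mm apart along the slope, so they touch each other. The front one works out as home against the end stop, to within 1–2 mm. In the final check the network reported only the front and last canisters. I saw the middle one in both final pictures but last measured it before lowering the tray.
- **Tray:** back on its rest, with the floor at 84.1 mm against 84.2 mm at the start.
- **Contact:** I kept the gripper away from canisters a and b, and the pictures show no contact with them. The tray touched its rest with about 15 N at the end of lowering. No wrist-force reading I took was above about 22 N.
- **Other things on the counter:** the clock, loupe and screwdriver look unmoved in the final pictures. Their measured centres shifted by no more than about 4 mm, which I take to be outline noise.

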